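# Set fired ornaments on their matching setters

## Task

Get the four brown clay ornaments ready for the kiln: set each one flat on the white plaster setter of its own shape (star, leaf, disc and bone), centred and turned the same way as the setter so that nothing hangs over the edge. Let go of them all, and leave the little lidded glass jar in the middle standing where it is.

Things in the scene. Friction and masses are not known exactly. Their poses are not given: they have to be found in the camera images.
- star_mid (a point): Brown fired-clay ornament, a four-pointed star, 88 mm from tip to opposite tip. x and y axes run through the tips; half-way between (at 45 degrees) are V notches 20 mm from the centre, where fingers 22 mm wide close to about 47 mm. Alike after a quarter turn. 16 mm thick, loose, lies flat, 45 to 100 g. The point is its centre, 8 mm above its underside; z up.
- leaf_mid (a point): Brown fired-clay ornament, a leaf: two arcs meeting in two points, 88 mm long and 44 mm wide at the middle. x along the length. Alike after a half turn. 16 mm thick, loose, lies flat, 45 to 100 g. The point is its centre, 8 mm above its underside; z up.
- disc_mid (a point): Brown fired-clay ornament, a plain round disc, 52 mm in diameter. 16 mm thick, loose, lies flat, 45 to 100 g. The point is its centre, 8 mm above its underside; z up.
- bone_mid (a point): Brown fired-clay ornament, a bone (a waist with a round lobe at each end), 92 mm long: lobes 36 mm in diameter centred 28 mm either side of the middle, waist 24 mm wide with straight sides 29 mm long. x along the length. Alike after a half turn. 16 mm thick, loose, lies flat, 45 to 100 g. The point is its centre, 8 mm above its underside; z up.
- star_setter_top (a point): Off-white plaster setter (stand-off slab), a four-pointed star, 112 mm from tip to tip, notches 29 mm from the centre; its x and y axes run through the points. 14 mm high, flat top, fixed to the board. The point is the centre of its top face, on which the ornament's underside is centred; z up.
- leaf_setter_top (a point): Off-white plaster setter (stand-off slab), a leaf, pointed at both ends, 108 mm long and 60 mm wide; x along the length. 14 mm high, flat top, fixed to the board. The point is the centre of its top face, on which the ornament's underside is centred; z up.
- disc_setter_top (a point): Off-white plaster setter (stand-off slab), a plain round disc, 68 mm in diameter. 14 mm high, flat top, fixed to the board. The point is the centre of its top face, on which the ornament's underside is centred; z up.
- bone_setter_top (a point): Off-white plaster setter (stand-off slab), a bone with two round lobes, 108 mm long: lobes 52 mm in diameter centred 28 mm either side of the middle, waist 40 mm wide; x along the length. 14 mm high, flat top, fixed to the board. The point is the centre of its top face, on which the ornament's underside is centred; z up.
- jar_mid (a point): Small lidded glass jar, 40 mm in diameter and 58 mm high, that stands loose near the middle of the board and must be left alone. The point is its centre, half-way up. Ornaments, setters and jar stand on a fixed board whose top is 10 mm above the table, with loose clutter up to 26 mm high.
Mind the look-alikes: they are no part of the job. What is shaped like the part that bears star_mid but green is not meant. Leave any turquoise look-alike of the part that bears bone_mid alone.

How it is judged:
By the outcome, as a careful person would: the job done as asked, in the order asked, and still so for the second after the job is handed in, with the robot touching nothing.
It also fails if it takes over 90 s, if anything falls off the work surface, if the arm or the gripper's body presses on something with over 40 N, if the wrist force passes 120 N, or if a joint passes its speed limit or range.

## Robot

A 6-joint arm with a two-finger parallel gripper is mounted at the origin on the work surface. World frame = base frame: x ahead of the robot, y to its left, z up, the work surface at z = 0. Lengths are in m, angles in degrees, forces in N, time in s.
With the tool pointing down it reaches from about 0.375 to 0.9 m from the base axis. Payload 3.1 kg.
Tool frame: the origin (TCP) lies on the centre line of the jaws, within the pads' length; the fingertips stand 25 mm ahead of it and the grasp point (between the pads) lies 6 mm ahead of it; z points along the fingers, y is the line along which they close (so a half turn about z gives the same grasp; the last joint's range is limited). The gripper opens to 87 mm and grips with 3 to 60 N. Pads are 19 mm wide; open, the fingers measure 117 mm over their backs; the gripper's body (75 mm by 190 mm) begins 51 mm behind the grasp point.
Start: joints at [58.871, 30.224, 82.088, -0, 67.689, -10.227], TCP at [0.223, 0.584, 0.248] pointing down, gripper open.
Joint ranges: [-176.69, 176.69], [-43.24, 126.21], [12.49, 139.97], [-82, 262], [0, 151.66], [-163.58, 163.58]. Speed limits (degrees/s): [159.86, 159.86, 180, 180, 180, 180].

## Interface

Orientations are given as a 3x3 rotation matrix whose columns are the frame's x, y, z axes.
In Python, from rig import bot, cams, models gives the robot as it stands. The module is installed in compiled form; this text tells all that it offers.
- The arm moves only by the shell command python3 -m handwheel 'ROWS' [OPENING]. ROWS is JSON, a list of rows, each a list of 6 numbers: the shift along the world's x, y, z each as a share of 1 m, from -1 to 1, then the turn, a rotation vector about the world's x, y, z each as a share of 2 rad, from -1 to 1. In form: [[dx, dy, dz, wx, wy, wz], ...]. A call has exactly 8 rows; each row is the pose to reach, as a shift and turn from the pose commanded when the call began; what a row does not reach only later rows make up. A row lasts 1/12 s, in which the tool goes at most 41.7 mm and 7.16 degrees, less where a joint would pass 70% of its speed; a pose out of reach is approached as far as the arm can. A call with a number of a shift or a turn outside -1 to 1 is refused whole. A call with a gripper value outside its range is refused whole. OPENING is the opening, from -1 (shut) to 1 (fully open), so that 0 is half open, set as the call begins (- or left out, the last holds). The fingers move at their own pace and stop on an object; the grip force is fixed at half the most. Time passes only in rows, so rows that repeat a pose let the fingers close, or fill a call up. It gives the time, the measured TCP pose, the force, the opening and the grip force at its end, in the units of the state.
- bot.read_state(): the state, without advancing time (a new reading comes with each control period).
- cams.capture(name): name is "side" or "top" or "wrist"; returns (picture, depth): 400x640x3 uint8, blue, green, red; 400x640 float32, m along the optical axis (not along the pixel's ray), 0 where there is no reading.
- cams.calibration(name): a dict with "mtx" (3x3 intrinsics, pixels), "R" (3x3) and "t" (3): a world point X has camera coordinates R X + t; the wrist camera has in their place "tool_from_camera" (4x4, takes a point from camera to tool coordinates, whose origin is the TCP and whose axes are the flange's). Camera axes: x right, y down, z forward; pixel columns grow to the right and rows downward; lengths in m; the calibration is good to about 2 mm. A picture is of the moment at which its call begins: read the wrist's pose just before it. calibration takes no time and is no camera call.
- bot.hand_in(): hands the job in; it is judged then, once.
Trained networks look in the newest picture that a camera, given by its name, has taken for a name from the list of things; names that differ only in an ending like _2 or _b are one class to them, and where a whole thing is asked for, a point or a joint stands for the part that bears it (a point fixed in the world has none). Each returns a list of dicts, best first, with "conf" (0 to 1); they miss things now and then, are a little off and sometimes report something else, mostly with a low value. They report only what shows in the picture. A call takes as long as a camera call. They do not tell look-alikes from the thing itself.
- models.spot_in(query, camera): "position" ([column, row] in pixels, amid what is visible of it).
- models.tip_of(query, camera): "position" ([column, row] in pixels: a listed point, or the origin of a listed thing).
The state is a dict: "time_s": time; "joint_positions": joint angles; "qvel": joint speeds; "tau": joint torques, N m; "position": TCP position; "tcp_rot": TCP orientation; "force": force on the tool from outside, world axes, zero at the start; "moment": the same for the moment, N m; "opening": opening from 0.0 (shut) to 1.0 (fully open); "grasp_force": force on a finger pad.
Only numpy, scipy, OpenCV 4.12 (cv2) and the standard library are available. Lean on these libraries where they do the work, as an engineer would, in place of code of your own. Each camera call takes 0.05 s, during which the arm holds its last target. There are 200 camera calls.

## Working session

There is one attempt and no reset: what is moved stays moved. The work goes in short steps, Python scripts to look and compute and a shell command to move; the robot and the scene stay as the last step left them, time stands still between calls to the robot, and variables do not carry over. Pictures are saved under pics/ and viewed, at most 14 in all, crops included, and the job is handed in when it is done.

```bash
mkdir -p pics; python3 - <<'E'
from rig import bot,cams,models
import cv2,numpy as np
s=bot.read_state();print(s)
for n in("top","side"):
    p,d=cams.capture(n);cv2.imwrite(f"pics/{n}0.png",p);np.save(f"pics/{n}0d.npy",d)
    c=cams.calibration(n);print(n,c)
    for q in["star_mid","leaf_mid","disc_mid","bone_mid","star_setter_top","leaf_setter_top","disc_setter_top","bone_setter_top","jar_mid"]:
        print(q,[(np.round(r["position"]).tolist(),round(r["conf"],2)) for r in models.tip_of(q,n)][:4])
print(cams.calibration("wrist"))
E
```

```text
{'time_s': 0.0, 'joint_positions': array([ 5.88716107e+01,  3.02775020e+01,  8.21559452e+01, -1.54445911e-04,
        6.76904883e+01, -1.02263982e+01]), 'qvel': array([ 0.05152545, -0.01541528,  0.01097915,  0.01054772,  0.04070336,
        0.02763597]), 'tau': array([ 8.28648638e-06, -4.40029800e+01, -1.76588112e+01,  6.32748543e-02,
        5.80772536e-02, -1.58119556e-04]), 'position': array([0.2225876 , 0.58329113, 0.24658974]), 'tcp_rot': array([[-9.34192230e-01,  3.56768317e-01, -1.11608599e-03],
       [ 3.56769859e-01,  9.34190470e-01, -1.85290994e-03],
       [ 3.81577338e-04, -2.12915991e-03, -9.99997661e-01]]), 'force': array([ 0.17053999, -0.03258147,  0.20343902]), 'moment': array([ 0.02615636, -0.01450074, -0.04307584]), 'grasp_force': 0.0, 'opening': 1.0017107082881245}
top {'mtx': array([[434.14281243,   0.        , 317.27069776],
       [  0.        , 434.14281243, 195.75528206],
       [  0.        ,   0.        ,   1.        ]]), 'R': array([[-0.00328753, -0.99996937, -0.00710337],
       [-0.99410088,  0.00403815, -0.10838418],
       [ 0.10840955,  0.00670515, -0
[... 1238 characters left out ...]
_top [([345.0, 284.0], 0.82), ([307.0, 190.0], 0.66), ([428.0, 289.0], 0.51), ([308.0, 151.0], 0.35)]
bone_setter_top [([428.0, 291.0], 0.89)]
jar_mid [([356.0, 191.0], 0.88)]
{'mtx': array([[345.24148913,   0.        , 325.26240185],
       [  0.        , 345.24148913, 196.28592674],
       [  0.        ,   0.        ,   1.        ]]), 'tool_from_camera': array([[ 1.57030943e-04, -9.52253893e-01, -3.05307221e-01,
         8.36461250e-02],
       [ 9.99999968e-01,  2.09700001e-04, -1.39717310e-04,
         2.07418254e-04],
       [ 1.97069277e-04, -3.05307190e-01,  9.52253895e-01,
        -1.38177742e-01],
       [ 0.00000000e+00,  0.00000000e+00,  0.00000000e+00,
         1.00000000e+00]])}
```

View pics/top0.png

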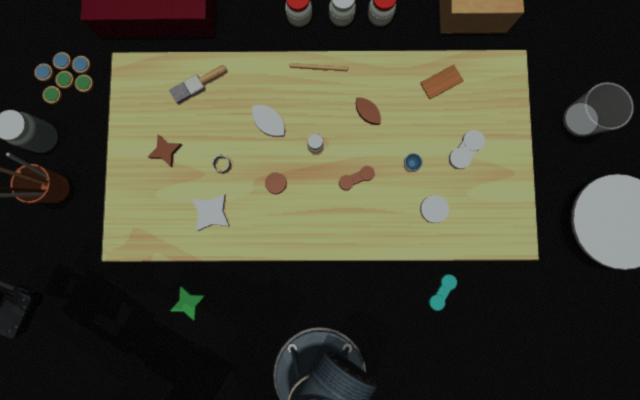

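```bash
cat > h.py <<'E'
from rig import bot,cams,models
import cv2,numpy as np
from scipy.optimize import minimize
def circ(cx,r):
    a=np.linspace(0,2*np.pi,40,endpoint=False);return np.c_[cx+r*np.cos(a),r*np.sin(a)]
def shape(k,setter):
    if k=="star":
        t,n=(56,29) if setter else (44,20);o=[]
        for i in range(4):
            f=lambda r,d:[r*np.cos(np.radians(d)),r*np.sin(np.radians(d))]
            o.append(np.array([[0,0],f(n,90*i-45),f(t,90*i),f(n,90*i+45)]))
    elif k=="leaf":
        l,w=(54,30) if setter else (44,22);R=(l*l+w*w)/(2*w);x=np.linspace(-l,l,31);y=np.sqrt(R*R-x*x)-(R-w)
        o=[np.r_[np.c_[x,y],np.c_[x,-y][::-1]]]
    elif k=="disc":o=[circ(0,34 if setter else 26)]
    else:
        r,w=(26,20) if setter else (18,12)
        o=[circ(-28,r),circ(28,r),np.array([[-28,-w],[28,-w],[28,w],[-28,w]])]
    return [p/1000 for p in o]
def cam(name):
    "returns picture, depth, K, R, t (world->camera)"
    s=bot.read_state();c=cams.calibration(name);p,d=cams.capture(name)
    if name!="wrist":return p,d,c["mtx"],c["R"],np.array(c["t"])
    T=np.eye(4);T[:3,:3]=s["tcp_rot"];T[:3,3]=s["position"];M=np.linalg.inv(T@c["tool_from_camera"])
    return p,d,c["mtx"],M[:3,:3],M[:3,3]
def proj(v,X):
    _,_,K,R,t=v;q=(X@R.T+t)@K.T;return q[:,:2]/q[:,2:]
def unproj(v,px,z):
    _,_,K,R,t=v;r=R.T@np.linalg.inv(K)@[px[0],px[1],1];o=-R.T@t;return o+r*(z-o[2])/r[2]
S=4
def sil(v,k,st,x,y,a,z0,z1):
    m=np.zeros((400*S,640*S),np.uint8);c,s=np.cos(a),np.sin(a)
    for p in shape(k,st):
        q=p@np.array([[c,s],[-s,c]])+[x,y]
        P=proj(v,np.r_[np.c_[q,0*q[:,0]+z0],np.c_[q,0*q[:,0]+z1]])
        cv2.fillConvexPoly(m,cv2.convexHull(np.round((P+.5)*S).astype(np.int32)),1)
    return m
def mask(img,kind):
    h=cv2.cvtColor(cv2.GaussianBlur(img,(3,3),0),cv2.COLOR_BGR2HSV).astype(int);H,s,V=h[...,0],h[...,1],h[...,2]
    m=(s<60)&(V>100) if kind else ((H<13)|(H>172))&(s>60)&(V>40)
    return m.astype(np.uint8)
def fit(v,k,st,xy,z0=None,z1=None,near=.075):
    if z0 is None:z0,z1=(.010,.024) if st else (.010,.026)
    m=cv2.resize(cv2.GaussianBlur(mask(v[0],st)*255,(3,3),0),None,fx=S,fy=S,interpolation=cv2.INTER_LINEAR)>127
    g=np.zeros_like(m,np.uint8);P=proj(v,np.c_[xy[0]+circ(0,near)[:,0],xy[1]+circ(0,near)[:,1],np.full(40,z1)])
    cv2.fillConvexPoly(g,np.round(P*S).astype(np.int32),1);m=m&(g>0)
    n,lab,stt,_=cv2.connectedComponentsWithStats(m.astype(np.uint8))
    m=lab==1+np.argmax(stt[1:,4])
    c=np.argwhere(m).mean(0)[::-1]/S;p0=unproj(v,c,z1)
    f=lambda q:1-(lambda b:(b&m).sum()/(b|m).sum())(sil(v,k,st,q[0]/100,q[1]/100,q[2],z0,z1)>0)
    best=None
    per={"star":np.pi/2,"disc":.1}.get(k,np.pi)
    starts=sorted([(f([p0[0]*100,p0[1]*100,a]),a) for a in np.arange(0,per,.13)])[:2]
    for _,a in starts:
        x0=np.array([p0[0]*100,p0[1]*100,a])
        r=minimize(f,x0,method="Nelder-Mead",options=dict(initial_simplex=[x0,x0+[.4,0,0],x0+[0,.4,0],x0+[0,0,.15]],maxfev=120,xatol=.005,fatol=1e-4))
        if best is None or r.fun<best.fun:best=r
    x,y,a=best.x;return x/100,y/100,np.degrees(a)%np.degrees(per),1-best.fun
def overlay(v,fits,fn):
    o=v[0].copy()
    for k,st,x,y,a,z0,z1 in fits:
        m=sil(v,k,st,x,y,np.radians(a),z0,z1);cs,_=cv2.findContours(m,0,1)
        m=cv2.resize(m*255,(640,400),interpolation=cv2.INTER_AREA)
        cs,_=cv2.findContours((m>127).astype(np.uint8),0,1);cv2.drawContours(o,cs,-1,(255,0,255) if st else (0,255,0),1)
    cv2.imwrite(fn,o)
E
cat > a.py <<'E'
from h import *
v=cam("top")
px=dict(star=[(166,150),(211,212)],leaf=[(368,110),(268,120)],disc=[(275,182),(434,209)],bone=[(357,178),(467,149)])
F=[]
for k in px:
    for st in(0,1):
        q=unproj(v,px[k][st],.025);r=fit(v,k,st,q[:2]);print(k,st,np.round(r,4))
        F.append((k,st,r[0],r[1],r[2],.01,.024 if st else .026))
print("jar",unproj(v,(315,136),.068))
overlay(v,F,"pics/ov.png")
E
python3 a.py; python3 -c "
import cv2;cv2.imwrite('pics/ov2.png',cv2.resize(cv2.imread('pics/ov.png')[50:270,100:500],None,fx=2,fy=2,interpolation=2))"
```

```text
star 0 [ 0.54    0.3808 23.0722  0.7616]
star 1 [ 0.3884  0.2654 53.8059  0.9401]
leaf 0 [ 0.6413 -0.1225 36.2713  0.7941]
leaf 1 [ 0.6166  0.1269 46.6632  0.9679]
disc 0 [0.4589 0.1091 2.4787 0.8102]
disc 1 [ 0.3943 -0.2804  4.4065  0.9717]
bone 0 [ 4.708000e-01 -9.140000e-02  1.154824e+02  7.922000e-01]
bone 1 [  0.5419  -0.3648 141.646    0.9492]
jar [0.56301916 0.00858694 0.068     ]
```

View pics/ov2.png

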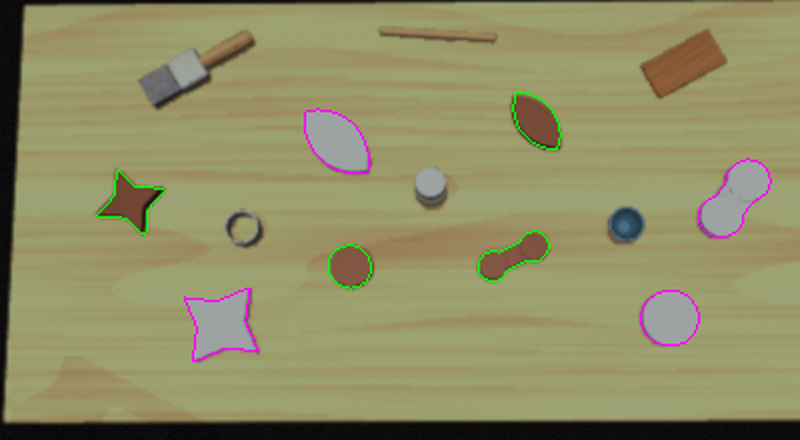

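```bash
python3 -m handwheel '[[0.317,-0.202,-0.08,0,0,-0.01],[0.317,-0.202,-0.08,0,0,-0.01],[0.317,-0.202,-0.08,0,0,-0.01],[0.317,-0.202,-0.08,0,0,-0.01],[0.317,-0.202,-0.08,0,0,-0.01],[0.317,-0.202,-0.08,0,0,-0.01],[0.317,-0.202,-0.08,0,0,-0.01],[0.317,-0.202,-0.08,0,0,-0.01]]' 1
cat > w.py <<'E'
import sys
from h import *
k,st,x,y=sys.argv[1],int(sys.argv[2]),float(sys.argv[3]),float(sys.argv[4])
z=[float(q) for q in sys.argv[6:8]] or ([.01,.024] if st else [.01,.026])
v=cam("wrist");r=fit(v,k,st,(x,y),*z);s=bot.read_state()
yaw=np.degrees(np.arctan2(s["tcp_rot"][1,1],s["tcp_rot"][0,1]))
print(k,st,"fit",np.round(r,4),"tcp",np.round(s["position"],4),"closing angle",round(yaw,2),"tool z",np.round(s["tcp_rot"][:,2],4),"t",s["time_s"])
print("shift",np.round(np.array(r[:2])-s["position"][:2],4))
per=90 if k=="star" else 180;off=45 if k=="star" else 90
d=(r[2]+off-yaw+per/2)%per-per/2;print("turn deg",round(d,2),"wz",round(np.radians(d)/2,4))
if sys.argv[5]!="-":overlay(v,[(k,st,*r[:3],*z)],f"pics/{sys.argv[5]}.png")
E
python3 w.py star 0 .54 .381 ws
```

```text
time_s: 1.72
position: [0.4995, 0.4074, 0.1778]
tcp_rot: [[-0.927, 0.375, 0.0], [0.375, 0.927, 0.0], [-0.0, 0.0, -1.0]]
force: [0.3, 1.1, -1.1]
opening: 1.001
grasp_force: 0.0
star 0 fit [ 0.5419  0.3809 23.1725  0.8964] tcp [0.507  0.4026 0.1762] closing angle 67.67 tool z [ 0.0058 -0.0029 -1.    ] t 1.7667
shift [ 0.0349 -0.0217]
turn deg 0.5 wz 0.0044
```

View pics/ws.png

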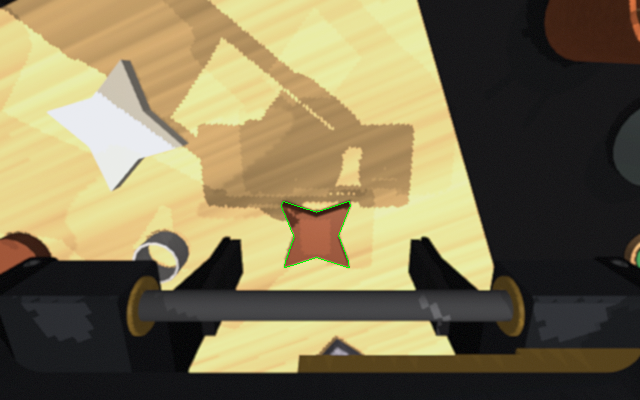

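```bash
python3 -m handwheel '[[0.035,-0.022,-0.08,0,0,0.004],[0.035,-0.022,-0.08,0,0,0.004],[0.035,-0.022,-0.08,0,0,0.004],[0.035,-0.022,-0.08,0,0,0.004],[0.035,-0.022,-0.08,0,0,0.004],[0.035,-0.022,-0.08,0,0,0.004],[0.035,-0.022,-0.08,0,0,0.004],[0.035,-0.022,-0.08,0,0,0.004]]'; python3 w.py star 0 .5419 .3809 -
```

```text
time_s: 2.43
position: [0.533, 0.3881, 0.1004]
tcp_rot: [[-0.93, 0.367, 0.003], [0.367, 0.93, 0.002], [-0.002, 0.003, -1.0]]
force: [-0.0, 0.0, 0.4]
opening: 1.001
grasp_force: 0.0
star 0 fit [ 0.5419  0.3812 22.3844  0.9293] tcp [0.5329 0.3878 0.1001] closing angle 68.49 tool z [ 0.0027  0.0014 -1.    ] t 2.4833
shift [ 0.009  -0.0067]
turn deg -1.11 wz -0.0097
```

```bash
python3 -m handwheel '[[0.009,-0.0065,0,0,0,-0.007],[0.009,-0.0065,-0.03,0,0,-0.007],[0.009,-0.0065,-0.062,0,0,-0.007],[0.009,-0.0065,-0.062,0,0,-0.007],[0.009,-0.0065,-0.062,0,0,-0.007],[0.009,-0.0065,-0.062,0,0,-0.007],[0.009,-0.0065,-0.062,0,0,-0.007],[0.009,-0.0065,-0.062,0,0,-0.007]]'; python3 -m handwheel '[[0,0,0,0,0,0],[0,0,0,0,0,0],[0,0,0,0,0,0],[0,0,0,0,0,0],[0,0,0,0,0,0],[0,0,0,0,0,0],[0,0,0,0,0,0],[0,0,0,0,0,0]]' -1
```

```text
time_s: 3.15
position: [0.5419, 0.38, 0.0363]
tcp_rot: [[-0.925, 0.381, -0.0], [0.381, 0.925, -0.0], [0.0, -0.0, -1.0]]
force: [-0.2, -0.2, -0.2]
opening: 1.006
grasp_force: 0.0
time_s: 3.82
position: [0.5419, 0.3802, 0.0361]
tcp_rot: [[-0.925, 0.381, 0.0], [0.381, 0.925, -0.0], [-0.0, 0.0, -1.0]]
force: [-0.4, 0.7, 0.3]
opening: 0.526
grasp_force: 28.2
```

```bash
python3 -m handwheel '[[0,0,0.04,0,0,0],[0,0,0.08,0,0,0],[-0.064,-0.1,0.1,0,0,0.272],[-0.064,-0.1,0.1,0,0,0.272],[-0.064,-0.1,0.1,0,0,0.272],[-0.064,-0.1,0.1,0,0,0.272],[-0.064,-0.1,0.1,0,0,0.272],[-0.064,-0.1,0.1,0,0,0.272]]'; python3 -m handwheel '[[0,0,0,0,0,0],[0,0,0,0,0,0],[0,0,0,0,0,0],[0,0,0,0,0,0],[0,0,0,0,0,0],[0,0,0,0,0,0],[0,0,0,0,0,0],[0,0,0,0,0,0]]'; python3 w.py star 1 .3884 .2654 ws1
```

```text
time_s: 4.48
position: [0.4777, 0.2796, 0.1366]
tcp_rot: [[-0.988, -0.152, 0.0], [-0.152, 0.988, 0.0], [-0.0, 0.0, -1.0]]
force: [0.2, 0.5, 0.4]
opening: 0.531
grasp_force: 28.2
time_s: 5.15
position: [0.4779, 0.2802, 0.1361]
tcp_rot: [[-0.988, -0.153, -0.0], [-0.153, 0.988, -0.0], [0.0, -0.0, -1.0]]
force: [0.4, 0.1, -1.0]
opening: 0.527
grasp_force: 28.2
star 1 fit [ 0.3879  0.2637 53.4214  0.9849] tcp [0.4779 0.2802 0.1361] closing angle 98.78 tool z [-1.e-04 -0.e+00 -1.e+00] t 5.2
shift [-0.0899 -0.0165]
turn deg -0.36 wz -0.0031
```

View pics/ws1.png

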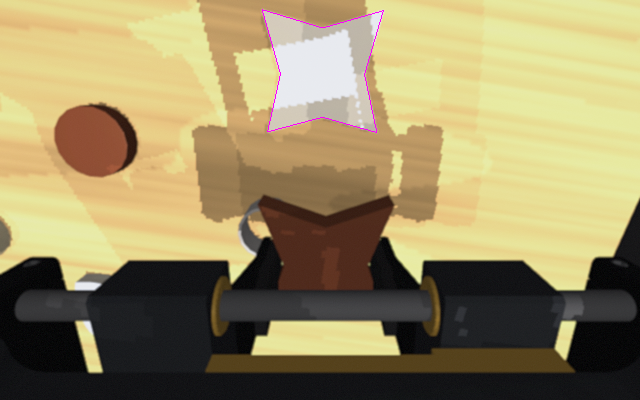

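```bash
python3 -m handwheel '[[-0.045,-0.008,0,0,0,-0.003],[-0.09,-0.0165,0,0,0,-0.003],[-0.09,-0.0165,-0.03,0,0,-0.003],[-0.09,-0.0165,-0.06,0,0,-0.003],[-0.09,-0.0165,-0.075,0,0,-0.003],[-0.09,-0.0165,-0.085,0,0,-0.003],[-0.09,-0.0165,-0.085,0,0,-0.003],[-0.09,-0.0165,-0.085,0,0,-0.003]]'; python3 -m handwheel '[[0,0,0,0,0,0],[0,0,0,0,0,0],[0,0,0,0,0,0],[0,0,0,0,0,0],[0,0,0,0,0,0],[0,0,0.03,0,0,0],[0,0,0.06,0,0,0],[0,0,0.1,0,0,0]]' 1; python3 w.py star 0 .3879 .2637 ws2 .024 .040
```

```text
time_s: 5.87
position: [0.3883, 0.2638, 0.051]
tcp_rot: [[-0.989, -0.147, 0.0], [-0.147, 0.989, 0.0], [-0.0, 0.0, -1.0]]
force: [0.4, 0.3, -1.0]
opening: 0.521
grasp_force: 28.4
time_s: 6.53
position: [0.3864, 0.263, 0.1506]
tcp_rot: [[-0.989, -0.146, -0.005], [-0.146, 0.989, -0.002], [0.005, -0.001, -1.0]]
force: [0.4, -1.0, -0.1]
opening: 0.979
grasp_force: 0.0
star 0 fit [ 0.3892  0.2636 53.276   0.9548] tcp [0.3905 0.2649 0.158 ] closing angle 98.46 tool z [ 0.0091  0.0034 -1.    ] t 6.5833
shift [-0.0013 -0.0013]
turn deg -0.19 wz -0.0016
```

View pics/ws2.png

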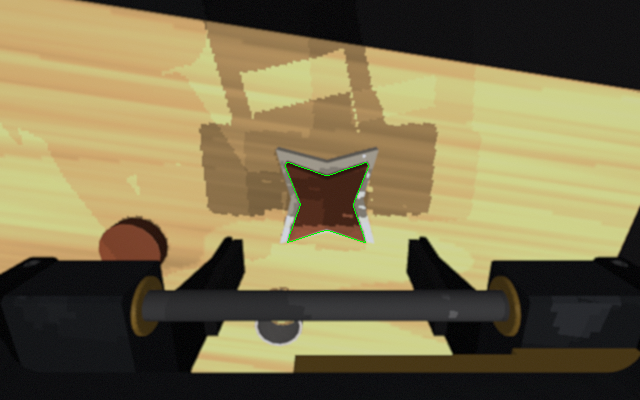

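```bash
python3 -m handwheel '[[0.14,-0.21,0.01,0,0,0.245],[0.14,-0.21,0.01,0,0,0.245],[0.14,-0.21,0.01,0,0,0.245],[0.14,-0.21,0.01,0,0,0.245],[0.14,-0.21,0.01,0,0,0.245],[0.14,-0.21,0.01,0,0,0.245],[0.253,-0.386,0.01,0,0,0.245],[0.253,-0.386,0.01,0,0,0.245]]'; python3 -m handwheel '[[0.06,-0.09,0,0,0,0],[0.07,-0.105,0,0,0,0],[0.07,-0.11,0,0,0,0],[0.07,-0.11,0,0,0,0],[0.07,-0.11,0,0,0,0],[0.07,-0.11,0,0,0,0],[0.07,-0.11,0,0,0,0],[0.07,-0.11,0,0,0,0]]'; python3 w.py leaf 0 .6413 -.1225 -
```

```text
time_s: 7.25
position: [0.5613, 0.0005, 0.1608]
tcp_rot: [[-0.804, -0.595, 0.0], [-0.595, 0.804, 0.0], [-0.0, -0.0, -1.0]]
force: [0.7, 1.5, 0.0]
opening: 1.0
grasp_force: 0.0
time_s: 7.92
position: [0.6294, -0.1057, 0.1604]
tcp_rot: [[-0.803, -0.596, -0.002], [-0.596, 0.803, 0.001], [0.001, 0.002, -1.0]]
force: [-0.2, 0.1, -0.2]
opening: 1.003
grasp_force: 0.0
leaf 0 fit [ 0.6405 -0.1225 40.5373  0.9373] tcp [ 0.6296 -0.1058  0.1605] closing angle 126.62 tool z [-1.2e-03  6.0e-04 -1.0e+00] t 7.9667
shift [ 0.0108 -0.0167]
turn deg 3.92 wz 0.0342
```

```bash
python3 -m handwheel '[[0.011,-0.0167,-0.03,0,0,0.03],[0.011,-0.0167,-0.05,0,0,0.03],[0.011,-0.0167,-0.05,0,0,0.03],[0.011,-0.0167,-0.05,0,0,0.03],[0.011,-0.0167,-0.05,0,0,0.03],[0.011,-0.0167,-0.05,0,0,0.03],[0.011,-0.0167,-0.05,0,0,0.03],[0.011,-0.0167,-0.05,0,0,0.03]]'; python3 w.py leaf 0 .6405 -.1225 wl
```

```text
time_s: 8.63
position: [0.6421, -0.1242, 0.1119]
tcp_rot: [[-0.766, -0.642, 0.002], [-0.642, 0.766, -0.001], [-0.001, -0.002, -1.0]]
force: [0.2, -1.1, 0.4]
opening: 1.002
grasp_force: 0.0
leaf 0 fit [ 0.6406 -0.1222 40.2684  0.9471] tcp [ 0.642  -0.1242  0.1117] closing angle 129.96 tool z [ 1.6e-03 -6.0e-04 -1.0e+00] t 8.6833
shift [-0.0014  0.002 ]
turn deg 0.3 wz 0.0027
```

View pics/wl.png

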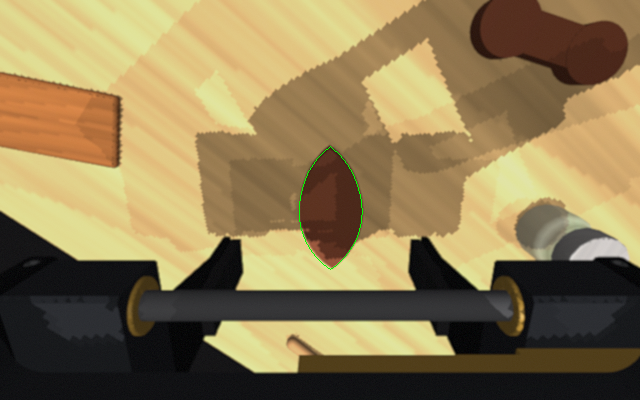

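```bash
python3 -m handwheel '[[-0.001,0.002,-0.03,0,0,0.003],[-0.001,0.002,-0.06,0,0,0.003],[-0.001,0.002,-0.075,0,0,0.003],[-0.001,0.002,-0.075,0,0,0.003],[-0.001,0.002,-0.075,0,0,0.003],[-0.001,0.002,-0.075,0,0,0.003],[-0.001,0.002,-0.075,0,0,0.003],[-0.001,0.002,-0.075,0,0,0.003]]'; python3 -m handwheel '[[0,0,0,0,0,0],[0,0,0,0,0,0],[0,0,0,0,0,0],[0,0,0,0,0,0],[0,0,0,0,0,0],[0,0,0,0,0,0],[0,0,0,0,0,0],[0,0,0.03,0,0,0]]' -1
```

```text
time_s: 9.35
position: [0.6407, -0.1223, 0.0357]
tcp_rot: [[-0.763, -0.647, 0.0], [-0.647, 0.763, -0.0], [-0.0, -0.0, -1.0]]
force: [-0.1, -0.0, 0.6]
opening: 1.002
grasp_force: 0.0
time_s: 10.02
position: [0.6365, -0.1209, 0.0603]
tcp_rot: [[-0.763, -0.646, -0.011], [-0.646, 0.763, 0.004], [0.006, 0.011, -1.0]]
force: [-0.6, -0.3, -1.6]
opening: 0.48
grasp_force: 0.0
```

```bash
python3 - <<'E'
from h import *
v=cam("wrist");cv2.imwrite("pics/g.png",v[0]);s=bot.read_state();print(s["opening"],s["grasp_force"],s["position"],s["force"])
E
```

```text
0.433253616106339 0.0 [ 0.64146679 -0.12253323  0.06891388] [ 0.94927656 -0.1478508   2.86992426]
```

View pics/g.png

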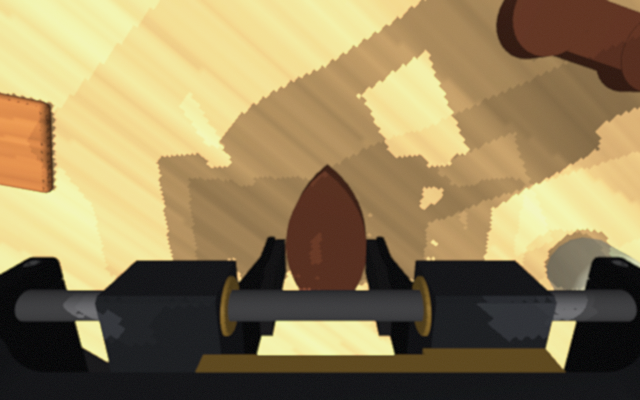

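```bash
python3 -m handwheel '[[0,0,0.03,0,0,0],[0,0,0.04,0,0,0],[0,0,0.04,0,0,0],[0,0,0.04,0,0,0],[0,0,0.04,0,0,0],[0,0,0.04,0,0,0],[0,0,0.04,0,0,0],[0,0,0.04,0,0,0]]' 1; python3 w.py leaf 0 .6405 -.1225 -
```

```text
time_s: 10.73
position: [0.64, -0.1221, 0.1044]
tcp_rot: [[-0.763, -0.647, -0.002], [-0.647, 0.763, 0.001], [0.001, 0.002, -1.0]]
force: [0.1, 0.3, -0.4]
opening: 0.942
grasp_force: 0.0
leaf 0 fit [ 0.6366 -0.119  41.8663  0.9486] tcp [ 0.6402 -0.1221  0.1046] closing angle 130.29 tool z [-1.5e-03  6.0e-04 -1.0e+00] t 10.7833
shift [-0.0036  0.0031]
turn deg 1.58 wz 0.0138
```

```bash
python3 -m handwheel '[[-0.0036,0.003,-0.01,0,0,0.014],[-0.0036,0.003,-0.04,0,0,0.014],[-0.0036,0.003,-0.068,0,0,0.014],[-0.0036,0.003,-0.068,0,0,0.014],[-0.0036,0.003,-0.068,0,0,0.014],[-0.0036,0.003,-0.068,0,0,0.014],[-0.0036,0.003,-0.068,0,0,0.014],[-0.0036,0.003,-0.068,0,0,0.014]]'; python3 -m handwheel '[[0,0,0,0,0,0],[0,0,0,0,0,0],[0,0,0,0,0,0],[0,0,0,0,0,0],[0,0,0,0,0,0],[0,0,0,0,0,0],[0,0,0,0,0,0],[0,0,0,0,0,0]]' -1
```

```text
time_s: 11.45
position: [0.6368, -0.1192, 0.0376]
tcp_rot: [[-0.744, -0.668, -0.0], [-0.668, 0.744, 0.0], [0.0, 0.0, -1.0]]
force: [-0.2, -0.8, 0.8]
opening: 0.996
grasp_force: 0.0
time_s: 12.12
position: [0.6369, -0.1192, 0.0376]
tcp_rot: [[-0.744, -0.668, -0.0], [-0.668, 0.744, 0.0], [0.0, 0.0, -1.0]]
force: [0.5, -0.3, 0.1]
opening: 0.492
grasp_force: 30.0
```

```bash
python3 -m handwheel '[[0,0,0.04,0,0,0],[0,0,0.08,0,0,0],[0.01,0.03,0.1,0,0,0.042],[0.041,0.311,0.1,0,0,0.042],[0.041,0.311,0.1,0,0,0.042],[0.041,0.311,0.1,0,0,0.042],[0.041,0.311,0.1,0,0,0.042],[0.041,0.311,0.1,0,0,0.042]]'; python3 -m handwheel '[[0.008,0.08,0,0,0,0],[0.008,0.08,0,0,0,0],[0.008,0.08,0,0,0,0],[0.008,0.08,0,0,0,0],[0.008,0.08,0,0,0,0],[0.008,0.08,0,0,0,0],[0.008,0.08,0,0,0,0],[0.008,0.08,0,0,0,0]]'; python3 w.py leaf 1 .6166 .1269 wl1
```

```text
time_s: 12.78
position: [0.6694, 0.1196, 0.1375]
tcp_rot: [[-0.686, -0.728, -0.001], [-0.728, 0.686, -0.0], [0.0, 0.0, -1.0]]
force: [-0.1, -1.7, -1.8]
opening: 0.492
grasp_force: 30.0
time_s: 13.45
position: [0.678, 0.196, 0.1376]
tcp_rot: [[-0.687, -0.726, -0.0], [-0.726, 0.687, -0.0], [0.0, 0.0, -1.0]]
force: [-0.5, 0.0, -1.2]
opening: 0.495
grasp_force: 30.0
leaf 1 fit [ 0.6159  0.1253 46.4617  0.9866] tcp [0.678  0.1962 0.1376] closing angle 136.58 tool z [-2.e-04 -1.e-04 -1.e+00] t 13.5
shift [-0.0621 -0.0708]
turn deg -0.12 wz -0.0011
```

View pics/wl1.png

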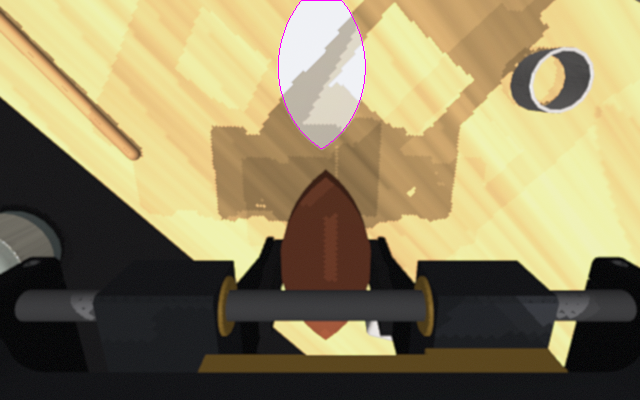

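```bash
cat > tip.py <<'E'
import sys
from h import *
# expected pixel of the two top-edge tips of a held piece centred at the TCP; args: half length, bottom offset below TCP
L=float(sys.argv[1]);off=float(sys.argv[2])
v=cam("wrist");s=bot.read_state();x=s["tcp_rot"][:,0];c=s["position"]+[0,0,.016-off]
print(proj(v,np.array([c+L*x,c-L*x,c+(L-.005)*x])))
E
python3 tip.py .044 .0276
```

```text
[[327.12495755 179.64278459]
 [326.88613304 341.33212863]
 [327.10919195 190.31643308]]
```

```bash
python3 -m handwheel '[[-0.03,-0.035,0,0,0,0],[-0.06,-0.068,0,0,0,0],[-0.062,-0.071,-0.03,0,0,0],[-0.062,-0.071,-0.06,0,0,0],[-0.062,-0.071,-0.077,0,0,0],[-0.062,-0.071,-0.085,0,0,0],[-0.062,-0.071,-0.085,0,0,0],[-0.062,-0.071,-0.085,0,0,0]]'; python3 -m handwheel '[[0,0,0,0,0,0],[0,0,0,0,0,0],[0,0,0,0,0,0],[0,0,0,0,0,0],[0,0,0,0,0,0],[0,0,0.03,0,0,0],[0,0,0.06,0,0,0],[0,0,0.1,0,0,0]]' 1; python3 w.py leaf 0 .6159 .1253 wl2 .024 .040
```

```text
time_s: 14.22
position: [0.6165, 0.1265, 0.0529]
tcp_rot: [[-0.686, -0.728, 0.001], [-0.728, 0.686, 0.0], [-0.001, -0.001, -1.0]]
force: [0.0, -1.0, -0.2]
opening: 0.492
grasp_force: 30.0
time_s: 14.88
position: [0.614, 0.1267, 0.1513]
tcp_rot: [[-0.686, -0.728, -0.006], [-0.728, 0.686, -0.0], [0.004, 0.004, -1.0]]
force: [1.4, -0.6, -0.3]
opening: 0.967
grasp_force: 0.0
leaf 0 fit [ 0.6164  0.1251 46.6842  0.9708] tcp [0.6197 0.1271 0.1612] closing angle 136.74 tool z [ 1.150e-02  2.000e-04 -9.999e-01] t 14.9333
shift [-0.0032 -0.0021]
turn deg -0.05 wz -0.0005
```

View pics/wl2.png

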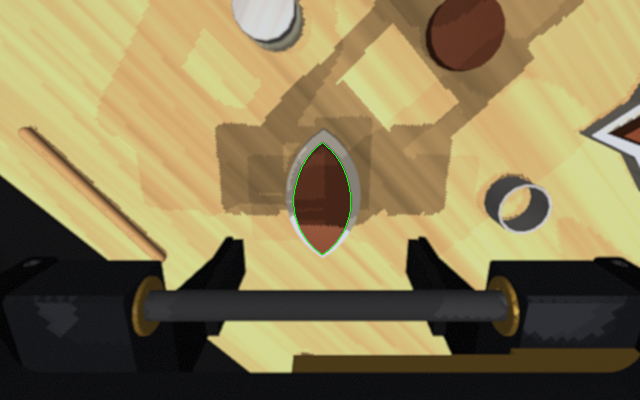

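```bash
python3 -m handwheel '[[-0.157,-0.0175,-0.01,0,0,-0.407],[-0.157,-0.0175,-0.01,0,0,-0.407],[-0.157,-0.0175,-0.01,0,0,-0.407],[-0.157,-0.0175,-0.01,0,0,-0.407],[-0.157,-0.0175,-0.01,0,0,-0.407],[-0.157,-0.0175,-0.01,0,0,-0.407],[-0.157,-0.0175,-0.01,0,0,-0.407],[-0.157,-0.0175,-0.01,0,0,-0.407]]'; python3 -m handwheel '[[0,0,-0.03,0,0,0],[0,0,-0.04,0,0,0],[0,0,-0.04,0,0,0],[0,0,-0.04,0,0,0],[0,0,-0.04,0,0,0],[0,0,-0.04,0,0,0],[0,0,-0.04,0,0,0],[0,0,-0.04,0,0,0]]'; python3 w.py disc 0 .4589 .1091 -
```

```text
time_s: 15.6
position: [0.4589, 0.1093, 0.1429]
tcp_rot: [[-1.0, -0.0, 0.001], [-0.0, 1.0, 0.0], [-0.001, 0.0, -1.0]]
force: [-0.3, -0.3, -0.5]
opening: 1.0
grasp_force: 0.0
time_s: 16.27
position: [0.4593, 0.1093, 0.1032]
tcp_rot: [[-1.0, -0.001, 0.002], [-0.001, 1.0, 0.0], [-0.002, -0.0, -1.0]]
force: [-0.3, 0.5, -0.5]
opening: 1.002
grasp_force: 0.0
disc 0 fit [0.4607 0.1065 3.0846 0.9236] tcp [0.4592 0.1093 0.1031] closing angle 90.08 tool z [ 0.0012  0.     -1.    ] t 16.3167
shift [ 0.0015 -0.0028]
turn deg 3.01 wz 0.0262
```

```bash
python3 -m handwheel '[[0.0015,-0.0028,-0.01,0,0,0],[0.0015,-0.0028,-0.04,0,0,0],[0.0015,-0.0028,-0.066,0,0,0],[0.0015,-0.0028,-0.066,0,0,0],[0.0015,-0.0028,-0.066,0,0,0],[0.0015,-0.0028,-0.066,0,0,0],[0.0015,-0.0028,-0.066,0,0,0],[0.0015,-0.0028,-0.066,0,0,0]]'; python3 -m handwheel '[[0,0,0,0,0,0],[0,0,0,0,0,0],[0,0,0,0,0,0],[0,0,0,0,0,0],[0,0,0,0,0,0],[0,0,0,0,0,0],[0,0,0,0,0,0],[0,0,0,0,0,0]]' -1
```

```text
time_s: 16.98
position: [0.4601, 0.1064, 0.0363]
tcp_rot: [[-1.0, -0.001, -0.001], [-0.001, 1.0, -0.0], [0.001, -0.0, -1.0]]
force: [-0.2, 0.7, -0.2]
opening: 1.002
grasp_force: 0.0
time_s: 17.65
position: [0.4604, 0.1065, 0.0366]
tcp_rot: [[-1.0, -0.001, 0.0], [-0.001, 1.0, 0.0], [-0.0, 0.0, -1.0]]
force: [0.1, 0.2, 1.0]
opening: 0.595
grasp_force: 30.0
```

```bash
python3 -m handwheel '[[0,0,0.04,0,0,0],[0,0,0.08,0,0,0],[0.024,-0.387,0.1,0,0,0],[0.024,-0.387,0.1,0,0,0],[0.024,-0.387,0.1,0,0,0],[0.024,-0.387,0.1,0,0,0],[0.024,-0.387,0.1,0,0,0],[0.024,-0.387,0.1,0,0,0]]'; python3 -m handwheel '[[0.01,-0.145,0,0,0,0],[0.01,-0.145,0,0,0,0],[0.01,-0.145,0,0,0,0],[0.01,-0.145,0,0,0,0],[0.01,-0.145,0,0,0,0],[0.01,-0.145,0,0,0,0],[0.01,-0.145,0,0,0,0],[0.01,-0.145,0,0,0,0]]'; python3 w.py disc 1 .3943 -.2804 wd1
```

```text
time_s: 18.32
position: [0.4753, -0.1445, 0.1295]
tcp_rot: [[-1.0, -0.001, -0.0], [-0.001, 1.0, 0.0], [0.0, 0.0, -1.0]]
force: [0.5, 1.4, -0.5]
opening: 0.588
grasp_force: 30.0
time_s: 18.98
position: [0.4851, -0.2857, 0.1291]
tcp_rot: [[-1.0, -0.002, -0.002], [-0.002, 1.0, 0.002], [0.002, 0.002, -1.0]]
force: [0.3, 0.1, -0.8]
opening: 0.587
grasp_force: 30.0
disc 1 fit [ 0.3941 -0.2805  4.824   0.9793] tcp [ 0.4853 -0.2857  0.1292] closing angle 90.17 tool z [-0.0014  0.0014 -1.    ] t 19.0333
shift [-0.0912  0.0053]
turn deg 4.65 wz 0.0406
```

View pics/wd1.png

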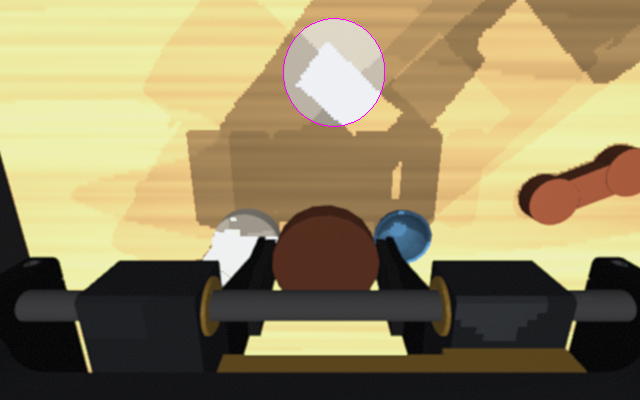

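```bash
python3 -m handwheel '[[-0.04,0.005,0,0,0,0],[-0.08,0.005,0,0,0,0],[-0.091,0.005,-0.03,0,0,0],[-0.091,0.005,-0.055,0,0,0],[-0.091,0.005,-0.07,0,0,0],[-0.091,0.005,-0.078,0,0,0],[-0.091,0.005,-0.078,0,0,0],[-0.091,0.005,-0.078,0,0,0]]'; python3 -m handwheel '[[0,0,0,0,0,0],[0,0,0,0,0,0],[0,0,0,0,0,0],[0,0,0,0,0,0],[0,0,0,0,0,0],[0,0,0.03,0,0,0],[0,0,0.06,0,0,0],[0,0,0.1,0,0,0]]' 1; python3 w.py disc 0 .3941 -.2805 wd2 .024 .040
```

```text
time_s: 19.7
position: [0.3952, -0.2821, 0.0515]
tcp_rot: [[-1.0, -0.003, -0.0], [-0.003, 1.0, 0.0], [0.0, 0.0, -1.0]]
force: [-0.1, -0.3, -0.0]
opening: 0.587
grasp_force: 30.0
time_s: 20.37
position: [0.3936, -0.2816, 0.1509]
tcp_rot: [[-1.0, -0.001, -0.004], [-0.001, 1.0, 0.004], [0.004, 0.004, -1.0]]
force: [0.9, -0.3, -0.4]
opening: 0.988
grasp_force: 0.0
disc 0 fit [ 0.3947 -0.2826  2.5003  0.9361] tcp [ 0.3969 -0.2849  0.1585] closing angle 90.09 tool z [ 0.0065 -0.0076 -1.    ] t 20.4167
shift [-0.0022  0.0023]
turn deg 2.41 wz 0.021
```

View pics/wd2.png

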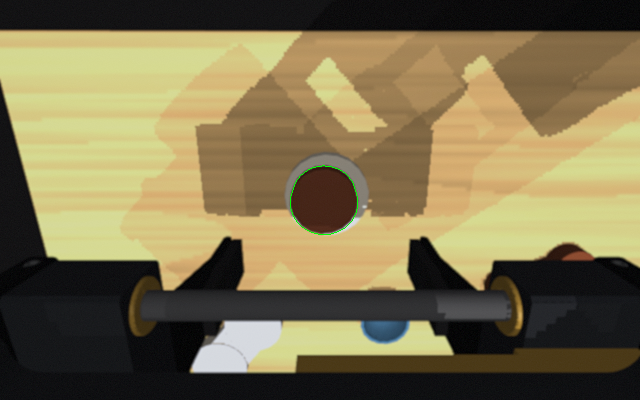

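```bash
python3 -m handwheel '[[0,0,0,0,0,-0.564],[0,0,0,0,0,-0.564],[0,0,0,0,0,-0.564],[0,0,0,0,0,-0.564],[0.076,0.19,-0.01,0,0,-0.564],[0.076,0.19,-0.01,0,0,-0.564],[0.076,0.19,-0.01,0,0,-0.564],[0.076,0.19,-0.01,0,0,-0.564]]'; python3 -m handwheel '[[0.014,0.035,-0.03,0,0,-0.06],[0.014,0.035,-0.03,0,0,-0.06],[0.014,0.035,-0.03,0,0,-0.06],[0.014,0.035,-0.03,0,0,-0.06],[0.014,0.035,-0.03,0,0,-0.06],[0.014,0.035,-0.03,0,0,-0.06],[0.014,0.035,-0.03,0,0,-0.06],[0.014,0.035,-0.03,0,0,-0.06]]'; python3 w.py bone 0 .4708 -.0914 wb
```

```text
time_s: 21.08
position: [0.4494, -0.1469, 0.1443]
tcp_rot: [[-0.588, 0.809, 0.0], [0.809, 0.588, -0.0], [-0.0, 0.0, -1.0]]
force: [0.1, -1.0, 0.0]
opening: 0.998
grasp_force: 0.0
time_s: 21.75
position: [0.4633, -0.1142, 0.1149]
tcp_rot: [[-0.492, 0.871, 0.001], [0.871, 0.492, -0.001], [-0.001, 0.001, -1.0]]
force: [-0.3, 0.2, -0.2]
opening: 1.0
grasp_force: 0.0
bone 0 fit [ 4.719000e-01 -9.250000e-02  1.138414e+02  9.448000e-01] tcp [ 0.4632 -0.1139  0.1148] closing angle 29.48 tool z [ 8.e-04 -5.e-04 -1.e+00] t 21.8
shift [0.0087 0.0214]
turn deg -5.64 wz -0.0492
```

View pics/wb.png

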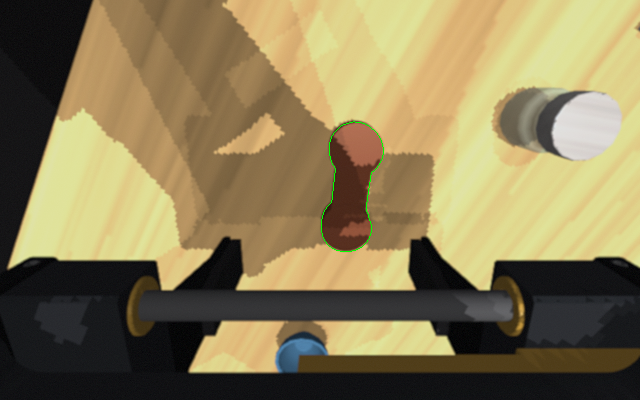

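```bash
python3 -m handwheel '[[0.0087,0.0214,0,0,0,-0.049],[0.0087,0.0214,-0.01,0,0,-0.049],[0.0087,0.0214,-0.01,0,0,-0.049],[0.0087,0.0214,-0.01,0,0,-0.049],[0.0087,0.0214,-0.01,0,0,-0.049],[0.0087,0.0214,-0.01,0,0,-0.049],[0.0087,0.0214,-0.01,0,0,-0.049],[0.0087,0.0214,-0.01,0,0,-0.049]]'; python3 w.py bone 0 .4719 -.0925 -;
```

```text
time_s: 22.47
position: [0.472, -0.092, 0.1046]
tcp_rot: [[-0.405, 0.914, 0.0], [0.914, 0.405, -0.0], [-0.0, 0.0, -1.0]]
force: [-0.2, 0.4, 0.3]
opening: 1.001
grasp_force: 0.0
bone 0 fit [ 4.717000e-01 -9.260000e-02  1.138992e+02  9.441000e-01] tcp [ 0.472  -0.0919  0.1046] closing angle 23.92 tool z [ 3.e-04 -2.e-04 -1.e+00] t 22.5167
shift [-0.0003 -0.0008]
turn deg -0.02 wz -0.0002
```

```bash
python3 -m handwheel '[[0,-0.0008,-0.03,0,0,0],[0,-0.0008,-0.06,0,0,0],[0,-0.0008,-0.0675,0,0,0],[0,-0.0008,-0.0675,0,0,0],[0,-0.0008,-0.0675,0,0,0],[0,-0.0008,-0.0675,0,0,0],[0,-0.0008,-0.0675,0,0,0],[0,-0.0008,-0.0675,0,0,0]]'; python3 -m handwheel '[[0,0,0,0,0,0],[0,0,0,0,0,0],[0,0,0,0,0,0],[0,0,0,0,0,0],[0,0,0,0,0,0],[0,0,0,0,0,0],[0,0,0,0,0,0],[0,0,0,0,0,0]]' -1;  python3 -m handwheel '[[0,0,0,0,0,0],[0,0,0,0,0,0],[0,0,0,0,0,0],[0,0,0,0,0,0],[0,0,0,0,0,0],[0,0,0,0,0,0],[0,0,0,0,0,0],[0,0,0,0,0,0]]' -1
```

```text
time_s: 23.18
position: [0.4721, -0.0925, 0.0372]
tcp_rot: [[-0.406, 0.914, 0.001], [0.914, 0.406, -0.0], [-0.0, 0.0, -1.0]]
force: [-0.2, 0.3, -0.4]
opening: 0.998
grasp_force: 0.0
time_s: 23.85
position: [0.4719, -0.0924, 0.0368]
tcp_rot: [[-0.406, 0.914, -0.0], [0.914, 0.406, 0.0], [0.0, -0.0, -1.0]]
force: [-0.7, 0.4, -0.1]
opening: 0.481
grasp_force: 0.0
time_s: 24.52
position: [0.4719, -0.0924, 0.0368]
tcp_rot: [[-0.406, 0.914, -0.0], [0.914, 0.406, 0.0], [0.0, -0.0, -1.0]]
force: [0.2, -0.5, 0.8]
opening: 0.274
grasp_force: 30.0
```

```bash
python3 -m handwheel '[[0,0,0.04,0,0,0],[0,0,0.08,0,0,0],[0.07,-0.16,0.1,0,0,0.241],[0.07,-0.16,0.1,0,0,0.241],[0.07,-0.16,0.1,0,0,0.241],[0.07,-0.16,0.1,0,0,0.241],[0.07,-0.16,0.1,0,0,0.241],[0.07,-0.16,0.1,0,0,0.241]]'; python3 -m handwheel '[[0.07,-0.168,0,0,0,0],[0.07,-0.168,0,0,0,0],[0.07,-0.168,0,0,0,0],[0.07,-0.168,0,0,0,0],[0.07,-0.168,0,0,0,0],[0.07,-0.168,0,0,0,0],[0.07,-0.168,0,0,0,0],[0.07,-0.168,0,0,0,0]]'; python3 w.py bone 1 .5419 -.3648 wb1;python3 tip.py .046 .0268
```

```text
time_s: 25.18
position: [0.5437, -0.2564, 0.1374]
tcp_rot: [[-0.781, 0.625, 0.004], [0.625, 0.781, -0.003], [-0.005, -0.0, -1.0]]
force: [-0.6, 0.7, -0.8]
opening: 0.27
grasp_force: 30.0
time_s: 25.85
position: [0.6107, -0.4173, 0.1355]
tcp_rot: [[-0.784, 0.621, -0.003], [0.621, 0.784, 0.004], [0.005, 0.001, -1.0]]
force: [0.2, -0.2, -0.6]
opening: 0.273
grasp_force: 30.0
bone 1 fit [  0.5408  -0.3647 141.9626   0.9912] tcp [ 0.6109 -0.4173  0.1359] closing angle 51.63 tool z [-0.003   0.0034 -1.    ] t 25.9
shift [-0.0701  0.0526]
turn deg 0.33 wz 0.0029
[[324.04110216 176.01315086]
 [324.23863194 346.10812399]
 [324.05367444 186.83927225]]
```

View pics/wb1.png

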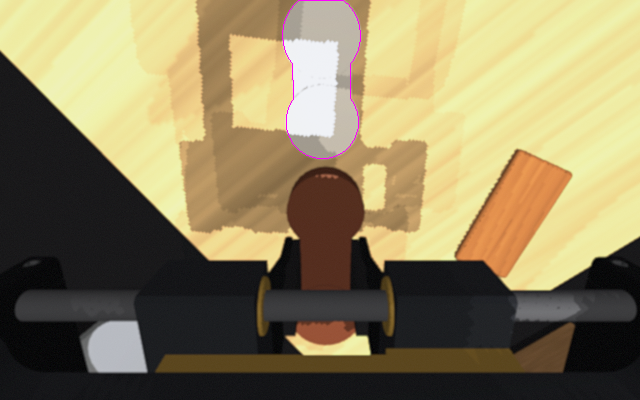

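```bash
python3 -m handwheel '[[-0.035,0.026,0,0,0,0.003],[-0.07,0.053,0,0,0,0.003],[-0.07,0.053,-0.03,0,0,0.003],[-0.07,0.053,-0.05,0,0,0.003],[-0.07,0.053,-0.05,0,0,0.003],[-0.07,0.053,-0.05,0,0,0.003],[-0.07,0.053,-0.05,0,0,0.003],[-0.07,0.053,-0.05,0,0,0.003]]'; python3 -c "
from rig import bot
print(bot.read_state()['position'])"
```

```text
time_s: 26.62
position: [0.5432, -0.3682, 0.0885]
tcp_rot: [[-0.787, 0.617, 0.003], [0.617, 0.787, -0.002], [-0.004, -0.0, -1.0]]
force: [0.1, 0.2, -1.1]
opening: 0.275
grasp_force: 30.0
[ 0.5432442  -0.36823745  0.08852677]
```

```bash
python3 -m handwheel '[[-0.0017,0.003,-0.01,0,0,0],[-0.0017,0.003,-0.022,0,0,0],[-0.0017,0.003,-0.03,0,0,0],[-0.0017,0.003,-0.0355,0,0,0],[-0.0017,0.003,-0.0355,0,0,0],[-0.0017,0.003,-0.0355,0,0,0],[-0.0017,0.003,-0.0355,0,0,0],[-0.0017,0.003,-0.0355,0,0,0]]'
```

```text
time_s: 27.28
position: [0.5401, -0.3643, 0.0508]
tcp_rot: [[-0.787, 0.617, -0.0], [0.617, 0.787, 0.0], [0.001, 0.0, -1.0]]
force: [0.4, -0.3, -0.4]
opening: 0.275
grasp_force: 30.0
```

Release, rise and settle, then check all placements.

```bash
python3 -m handwheel '[[0,0,0,0,0,0],[0,0,0,0,0,0],[0,0,0,0,0,0],[0,0,0,0,0,0],[0,0,0,0,0,0],[0,0,0.03,0,0,0],[0,0,0.06,0,0,0],[0,0,0.1,0,0,0]]' 1; python3 -m handwheel '[[0,0,0,0,0,0],[0,0,0,0,0,0],[0,0,0,0,0,0],[0,0,0,0,0,0],[0,0,0,0,0,0],[0,0,0,0,0,0],[0,0,0,0,0,0],[0,0,0,0,0,0]]'; python3 w.py bone 0 .5408 -.3647 wb2 .024 .040; python3 w.py disc 0 .3941 -.2805 - .024 .04
# swing clear over the disc setter for a settled look at it
python3 -m handwheel '[[-0.12,0.05,0,0,0,0],[-0.12,0.05,0,0,0,0],[-0.12,0.05,0,0,0,0],[-0.12,0.05,0,0,0,0],[-0.12,0.05,0,0,0,0],[-0.12,0.05,0,0,0,0],[-0.12,0.05,0,0,0,0],[-0.12,0.05,0,0,0,0]]'; python3 -m handwheel '[[0,0,0,0,0,0],[0,0,0,0,0,0],[0,0,0,0,0,0],[0,0,0,0,0,0],[0,0,0,0,0,0],[0,0,0,0,0,0],[0,0,0,0,0,0],[0,0,0,0,0,0]]'; python3 w.py disc 0 .3941 -.2805 wd3 .024 .04
python3 - <<'E'
import cv2,numpy as np
from h import *
v=cam("top")
a=cv2.imread("pics/wb2.png")[60:360,120:520];b=cv2.imread("pics/wd3.png")[:300,120:520];c=cv2.resize(v[0][50:270,100:540],(600,300))
o=np.zeros((600,800,3),np.uint8);o[:300,:400]=a;o[:300,400:]=b;o[300:,:600]=c;cv2.imwrite("pics/fin.png",o)
E
```

```text
time_s: 27.95
position: [0.5388, -0.3632, 0.1499]
tcp_rot: [[-0.787, 0.617, -0.004], [0.617, 0.787, 0.004], [0.006, 0.001, -1.0]]
force: [0.5, -0.6, -0.3]
opening: 0.795
grasp_force: 0.0
time_s: 28.62
position: [0.54, -0.3642, 0.1505]
tcp_rot: [[-0.787, 0.617, -0.001], [0.617, 0.787, 0.001], [0.001, 0.0, -1.0]]
force: [0.7, -0.3, 0.2]
opening: 1.002
grasp_force: 0.0
bone 0 fit [  0.54    -0.3641 141.7057   0.9667] tcp [ 0.5401 -0.3643  0.1508] closing angle 51.9 tool z [-7.e-04  6.e-04 -1.e+00] t 28.6667
shift [-0.0001  0.0002]
turn deg -0.2 wz -0.0017
time_s: 29.38
position: [0.4221, -0.316, 0.1517]
tcp_rot: [[-0.787, 0.617, 0.002], [0.617, 0.787, -0.002], [-0.003, -0.001, -1.0]]
force: [0.3, 0.1, -0.6]
opening: 0.997
grasp_force: 0.0
time_s: 30.05
position: [0.4202, -0.3144, 0.1514]
tcp_rot: [[-0.787, 0.617, 0.0], [0.617, 0.787, -0.0], [-0.0, -0.0, -1.0]]
force: [0.5, -0.6, 0.0]
opening: 0.998
grasp_force: 0.0
disc 0 fit [ 0.3944 -0.2829  4.8868  0.9586] tcp [ 0.4202 -0.3144  0.1514] closing angle 51.9 tool z [ 0.e+00 -1.e-04 -1.e+00] t 30.1
shift [-0.0258  0.0315]
turn deg 42.99 wz 0.3751Traceback (most recent call last):
  File "w.py", line 5, in <module>
    v=cam("wrist");r=fit(v,k,st,(x,y),*z);s=bot.read_state()
                     ~~~^^^^^^^^^^^^^^^^^
  File "h.py", line 48, in fit
    m=lab==1+np.argmax(stt[1:,4])
             ~~~~~~~~~^^^^^^^^^^^
    return _wrapfunc(a, 'argmax', axis=axis, out=out, **kwds)
    return bound(*args, **kwds)
ValueError: attempt to get argmax of an empty sequence
```

View pics/fin.png

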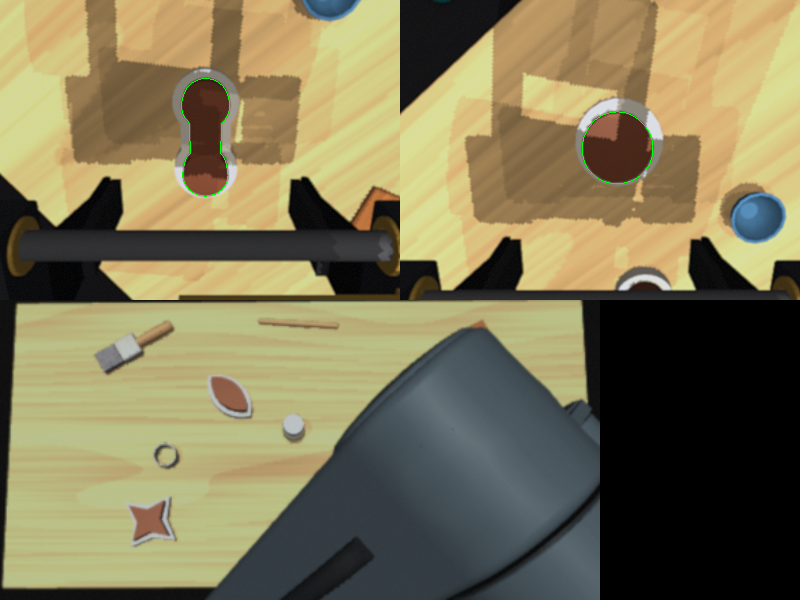

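```bash
python3 -m handwheel '[[-0.0258,0.0315,0,0,0,0],[-0.0258,0.0315,-0.03,0,0,0],[-0.0258,0.0315,-0.07,0,0,0],[-0.0258,0.0315,-0.09,0,0,0],[-0.0258,0.0315,-0.0995,0,0,0],[-0.0258,0.0315,-0.0995,0,0,0],[-0.0258,0.0315,-0.0995,0,0,0],[-0.0258,0.0315,-0.0995,0,0,0]]';  python3 -m handwheel '[[0,0,0,0,0,0],[0,0,0,0,0,0],[0,0,0,0,0,0],[0,0,0,0,0,0],[0,0,0,0,0,0],[0,0,0,0,0,0],[0,0,0,0,0,0],[0,0,0,0,0,0]]' -1
```

```text
time_s: 30.82
position: [0.3951, -0.2837, 0.0528]
tcp_rot: [[-0.787, 0.617, 0.001], [0.617, 0.787, -0.002], [-0.002, -0.0, -1.0]]
force: [0.2, 0.4, -0.3]
opening: 1.003
grasp_force: 0.0
time_s: 31.48
position: [0.3944, -0.2829, 0.052]
tcp_rot: [[-0.787, 0.617, 0.0], [0.617, 0.787, -0.0], [-0.0, -0.0, -1.0]]
force: [-0.1, 0.0, 2.5]
opening: 0.586
grasp_force: 30.0
```

```bash
python3 -m handwheel '[[0,0,0.003,0,0,0],[0,0.0024,0.003,0,0,0],[0,0.0024,0.003,0,0,0],[0,0.0024,0.003,0,0,0],[0,0.0024,0.003,0,0,0],[0,0.0024,0.0005,0,0,0],[0,0.0024,0.0005,0,0,0],[0,0.0024,0.0005,0,0,0]]'; python3 -m handwheel '[[0,0,0,0,0,0],[0,0,0,0,0,0],[0,0,0,0,0,0],[0,0,0,0,0,0],[0,0,0,0,0,0],[0,0,0,0,0,0],[0.01,-0.01,0.04,0,0,0],[0.025,-0.03,0.08,0,0,0]]' 1; python3 -m handwheel '[[0,0,0.02,0,0,0],[0,0,0.02,0,0,0],[0,0,0.02,0,0,0],[0,0,0.02,0,0,0],[0,0,0.02,0,0,0],[0,0,0.02,0,0,0],[0,0,0.02,0,0,0],[0,0,0.02,0,0,0]]'; python3 w.py disc 0 .3941 -.2805 - .024 .04
```

```text
time_s: 32.15
position: [0.3943, -0.2805, 0.0521]
tcp_rot: [[-0.787, 0.617, -0.0], [0.617, 0.787, 0.0], [0.0, 0.0, -1.0]]
force: [0.9, -0.2, -1.0]
opening: 0.588
grasp_force: 30.0
time_s: 32.82
position: [0.4147, -0.3042, 0.1253]
tcp_rot: [[-0.787, 0.617, -0.008], [0.617, 0.787, 0.009], [0.012, 0.002, -1.0]]
force: [1.1, -1.3, -0.7]
opening: 0.988
grasp_force: 0.0
time_s: 33.48
position: [0.417, -0.3074, 0.1462]
tcp_rot: [[-0.787, 0.617, -0.001], [0.617, 0.787, 0.001], [0.002, 0.0, -1.0]]
force: [-0.3, 0.9, -0.7]
opening: 1.0
grasp_force: 0.0
disc 0 fit [ 0.3943 -0.28    1.6961  0.9581] tcp [ 0.4172 -0.3076  0.1464] closing angle 51.9 tool z [-0.001   0.0011 -1.    ] t 33.5333
shift [-0.0228  0.0276]
turn deg 39.79 wz 0.3473
```

All four are centred and released, and the gripper is clear.

```bash
python3 -c "
from rig import bot
print(bot.hand_in())"
```

```text
the job is handed in; nothing more can be done
None
```

All four ornaments are released and lie centred to about 1 mm and aligned on their own setters, by my camera measurements. The jar was left standing where it was, and the job was handed in at about 33.5 s.

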